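# Lock the mixer drive for transport

### The job

Lock the mixer drive before the cart is moved: with closed fingertips push the upright pin of the slotted disc round until the slot lines up with the lock bar, then push the bar by its upright tab through the disc until it is fully home against the stop of the keeper beyond. Only push from outside: do not grip or straddle the pin or the tab, do not lift the bar out of its channel, leave the other things on the worktop where they are, and draw back clear of everything.

Things in the scene. Friction and masses are not known exactly. Their poses are not given: they have to be found in the camera images.
- lock_unit: The mixer drive unit, fixed to the worktop: flat grey housing 260 x 92 x 24 mm (x from -185 to +75 mm). Origin on the worktop directly below the disc's axis; z up; its x axis is the direction in which the bar is to be pushed (roughly to the robot's left), its y axis points roughly towards the robot. On top, in one line on y = 0: channel, disc, keeper.
- channel (a point): Middle of the floor of the open-topped channel in which the bar lies: 142 mm long (unit x = -182 to -40 mm), 18 mm wide between two rails, floor 30.5 mm and rail tops 42.5 mm above the worktop. Axes as the unit's.
- keeper (a point): Centre of the end stop's face in the keeper, a U-shaped open-topped pocket beyond the disc: 20 mm wide, from unit x = 40 mm to the stop at x = 60 mm, its top 44.5 mm above the worktop; this point is 37.5 mm above the worktop. Axes as the unit's.
- disc (a joint): Turn of the slotted disc, rad, counter-clockwise from above. At 0 and also at pi (3.14) the slot lies along the bar; either will do. Starts at 0.6 to 2.54, turns from -0.3 to 3.44 and stays where it is left (2 to 3 N on the pin move it). The bar's tapered nose centres a slot up to 0.1 rad off. Seen from above the pin stands at the angle (value - pi/2) from the unit's x axis.
- disc_top (a point): Centre of the steel disc (72 mm across, upright axis), level with its top face 45.5 mm above the worktop. One straight slot, 20 mm wide and open at the top, runs right across it through this point, along this point's x axis.
- disc_pin (a point): The upright round crank pin on the disc: 12 mm across, standing 28 mm above the disc's top face (its top 73.5 mm above the worktop), 24 mm from the disc's axis, square to the slot. This point is on the pin's axis 60 mm above the worktop.
- bar_tab (a point): Centre of the upright push tab near the rear end of the lock bar, 59.5 mm above the worktop: a plate 8 mm thick (along the bar, x), 32 mm wide (y), standing 30 mm above the bar, its top 74.5 mm above the worktop. Its x axis points along the bar to its nose. When the bar is home the tab is at unit x = -54 to -52 mm.
- bar_mid (a point): Middle of the loose steel lock bar, 14 x 14 mm, 122 mm long (along x), 0.22 kg, top 44.5 mm above the worktop. It lies in the channel and slides with under 3 N; 10 mm of it lie behind the tab's centre, 112 mm in front.
- bar_nose (a point): Tip of the bar's tapered nose, on its centre line 37.5 mm above the worktop. In the unit's frame it starts at x = -60 to -42 mm and is home at x = 58 to 60 mm, against the keeper's stop.
- specimen_cup_2: Bystander, to be left alone: lidded specimen cup, 49 mm across, 58 mm tall, standing beside the unit on its robot side. Origin at the centre of its underside.
- dropper_2: Bystander, to be left alone: small dropper bottle, 25 mm across, 78 mm tall, standing close beside the unit on its far side. Origin at the centre of its underside.
- needle_holder_0: Bystander, to be left alone: small bottle-shaped plastic needle holder, 31 mm across, 52 mm tall, standing beside the unit on its far side. Origin at the centre of its underside.
- marker_0: Bystander, to be left alone: marker pen, 138 mm long (along its y axis), 12 mm thick, lying on the worktop to the right of the unit. Origin at the centre of its underside.
- swab_pack_1: Bystander, to be left alone: flat swab packet, 32 x 62 x 9 mm, lying to the left of the unit on the robot's side. Origin at the centre of its underside.
Not all that is in view belongs to the job. There is more than one size of the part that bears bar_tab; the job needs the larger.

How it is judged:
On the way, in this order (a step that is already met when the one before it is completed fails the run):
1. the disc's slot is turned into line with the bar (within 0.2 rad) ((value of joint disc between -0.2 and 0.2 rad or value of joint disc between 2.94159 and 3.34159 rad)), for 0.1 s.
2. the bar's nose has come out of the far side of the disc (x of bar_nose in the frame of lock_unit above 0.04 m and (value of joint disc between -0.15 and 0.15 rad or value of joint disc between 2.99159 and 3.29159 rad)), for 0.1 s.
At the end, for the whole second after the job is handed in: The bar lies level through the disc's slot with its nose in the keeper, within 6 mm of the end stop (and within 6 mm of the keeper's centre line and of its resting height); the disc's slot is in line with it within 0.15 rad, and nothing moves (x of bar_nose in the frame of lock_unit between 0.054 and 0.064 m and y of bar_nose in the frame of lock_unit between -0.006 and 0.006 m and z of bar_nose in the frame of lock_unit between 0.031 and 0.043 m and (value of joint disc between -0.15 and 0.15 rad or value of joint disc between 2.99159 and 3.29159 rad) and angle between bar_tab's own z axis and vertical below 0.1 rad and velocity of joint disc between -0.05 and 0.05 rad/s); the robot touches nothing.
It fails at once if the bar is lifted (tab more than 12 mm above its resting height) or tipped by more than 0.3 rad (height (world z) of bar_tab above 0.0715 m or angle between bar_tab's own z axis and vertical above 0.3 rad).
It fails at once if the tab is taken between the fingers instead of being pushed (x of the grasp point in the frame of bar_tab between -0.004 and 0.004 m and y of the grasp point in the frame of bar_tab between -0.016 and 0.016 m and z of the grasp point in the frame of bar_tab below 0.025 m).
It fails at once if the pin is taken between the fingers instead of being pushed (horizontal distance between the grasp point and disc_pin below 0.005 m and height (world z) of the grasp point below 0.084 m).
It fails at once if a bystander is moved by more than 20 mm or lifted (distance of any of specimen_cup_2, dropper_2, needle_holder_0, marker_0, swab_pack_1 from where it was at the start of the episode above 0.02 m).
It fails at once if a standing bystander is tipped over (angle between any of specimen_cup_2, dropper_2, needle_holder_0's own z axis and vertical above 0.5 rad).
It also fails if it takes over 53 s, if anything falls off the work surface, if the arm or the gripper's body presses on something with over 40 N, if the wrist force passes 120 N, or if a joint passes its speed limit or range.

### The arm

A 6-joint arm with a two-finger parallel gripper is mounted at the origin on a cart in front of the work surface, level with it; the furniture and walls round the work are solid. World frame = base frame: x ahead of the robot, y to its left, z up, the work surface at z = 0. Lengths are in m, angles in rad, forces in N, time in s.
With the tool pointing down it reaches from about 0.3 to 0.85 m from the base axis. Payload 4.2 kg.
Tool frame: the origin (TCP) lies at the very end of the fingers, on their centre line; the grasp point (between the pads) lies 19 mm behind it; z points along the fingers, y is the line along which they close (so a half turn about z gives the same grasp; the last joint's range is limited). The gripper opens to 91 mm and grips with 3 to 60 N. Pads are 32 mm wide; open, the fingers measure 118 mm over their backs; the gripper's body (76 mm by 178 mm) begins 60 mm behind the grasp point.
Start: joints at [-1.37, 0.32, 1.565, -0, 1.257, -0.02], TCP at [0.126, -0.561, 0.214] pointing down, gripper open.
Joint ranges: [-3.11, 3.11], [-0.84, 2.01], [0.21, 2.61], [-1.34, 4.49], [0.05, 2.63], [-2.56, 2.56]. Speed limits (rad/s): [2.57, 2.57, 3.14, 3.14, 3.14, 3.14].

### API

Orientations are given as a unit quaternion [w, x, y, z].
In Python, from plant import get_obs, camera, camera_params, job_done gives the robot as it stands.
- The arm moves only by the tool drive_tool, never from a script. Its argument "commands" is a list of rows, each an object of numbers: "x", "y", "z": the shift along the tool's x, y, z in units of 60 mm (1.0 is 60 mm); "ax", "ay", "az": the turn, a rotation vector about the tool's x, y, z in units of 6 degrees (1.0 is 6 degrees); "jaw": the opening, from 0 (shut) to 1 (fully open). A call has 1 to 5 rows; each row is the pose to reach, as a shift and turn from the pose commanded when the call began, along the tool's axes at that moment; what a row does not reach only later rows make up. A row lasts 1/8 s, in which the tool goes at most 62.5 mm and 10.7 degrees, less where a joint would pass 70% of its speed; a pose out of reach is approached as far as the arm can. A call with a gripper value outside its range is refused whole. The fingers move at their own pace and stop on an object; "force" is the grip in N (left out, the last holds). Time passes only in rows, so rows that repeat a pose let the fingers close. It gives the time, the measured TCP pose, the force, the opening and the grip force at its end, in the units of the state.
- get_obs(): the state, without advancing time (a new reading comes with each control period).
- camera(name): name is "side" or "top" or "wrist"; returns the picture (420x560x3 uint8, red, green, blue); there is no depth.
- camera_params(name): a dict with "fx", "fy", "cx", "cy" (pixels), "k1" (the pictures are not rectified: a ray, as slopes to the right and down, at radius r is drawn at 1 + k1 r^2 times it, then the intrinsics apply), "T" (4x4, takes a point from camera to world coordinates); the wrist camera has in their place "mount" (4x4, takes a point from camera to tool coordinates, whose origin is the TCP and whose axes are the flange's). Camera axes: x right, y up, looking along -z (the intrinsics and any distortion apply to the point x, -y, -z); pixel columns grow to the right and rows downward; lengths in m; the calibration is good to about 2 mm. A picture is of the moment at which its call begins: read the wrist's pose just before it. camera_params takes no time and is no camera call.
- job_done(): hands the job in; it is judged then, once.
The state is a dict: "time": time; "joint_positions": joint angles; "joint_vel": joint speeds; "joint_torque": joint torques, N m; "ee_pos": TCP position; "tool_rot": TCP orientation; "ft_force": force on the tool from outside, world axes, zero at the start; "moment": the same for the moment, N m; "finger_gap": finger opening in m; "grip_force": force on a finger pad.
Only numpy, scipy, OpenCV 4.12 (cv2) and the standard library are available. Lean on these libraries where they do the work, as an engineer would, in place of code of your own. Each camera call takes 0.05 s, during which the arm holds its last target. There are 200 camera calls.

## Working session

There is one attempt and no reset: what is moved stays moved. The work goes in short steps, Python scripts to look and compute and a tool call to move; the robot and the scene stay as the last step left them, time stands still between calls to the robot, and variables do not carry over. Pictures are saved under pics/ and viewed, at most 10 in all, crops included, and the job is handed in when it is done.

Besides the shell and the picture viewer there is one more tool, called after "Call:" in YAML: its name, and indented under it one key for each argument. drive_tool: Moves the arm, as the interface text tells. Its arguments: {"type":"object","properties":{"commands":{"type":"array","items":{"type":"object","properties":{"x":{"type":"number"},"y":{"type":"number"},"z":{"type":"number"},"ax":{"type":"number"},"ay":{"type":"number"},"az":{"type":"number"},"jaw":{"type":"number"}}}},"force":{"type":"number"}},"required":["commands"]}

```bash
ls; mkdir -p pics
python3 - <<'E'
from plant import *
import cv2,json
for n in("top","side"):
    cv2.imwrite(f"pics/{n}0.png",camera(n)[:,:,::-1]); p=camera_params(n); print({k:(v.tolist() if hasattr(v,'tolist') else v) for k,v in p.items()})
o=get_obs();print(o['time'],o['ee_pos'],o['tool_rot'],o['finger_gap'])
E
```

```text
pics
{'fx': 534.7600577063808, 'fy': 534.7600577063808, 'cx': 288.41059850107376, 'cy': 212.10775718196467, 'k1': -0.2139508461226142, 'T': [[-0.025972969190483038, 0.991718707522674, -0.12577523611978314, 0.38981641280794893], [-0.9996512173953376, -0.025164665454139798, 0.008011440107798874, 0.007981808168932751], [0.004780003289731838, 0.12593944879241845, 0.9920264143693011, 1.2110406634151019], [0.0, 0.0, 0.0, 1.0]]}
{'fx': 513.6172386835464, 'fy': 513.6172386835464, 'cx': 275.20456571111873, 'cy': 213.70776630635538, 'k1': -0.1348983193795077, 'T': [[-0.9365280923022251, 0.1934457387770616, -0.2923933625747191, 0.21588481618294766], [-0.3503627968566651, -0.48621967586661463, 0.8005225402066697, 0.9177195075045707], [0.012690268221339784, 0.8521556037186875, 0.5231345755571021, 0.6438485854774972], [0.0, 0.0, 0.0, 1.0]]}
0.1 [ 0.12583308 -0.56060415  0.21319979] [-7.90420940e-04  9.93912320e-01  1.10171092e-01 -7.34423598e-05] 0.09102081988341353
```

View pics/top0.png

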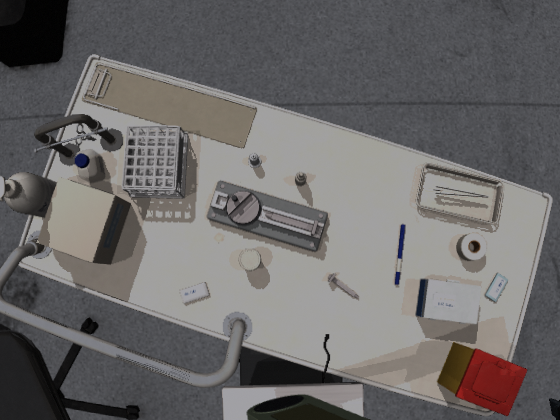

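View pics/side0.png

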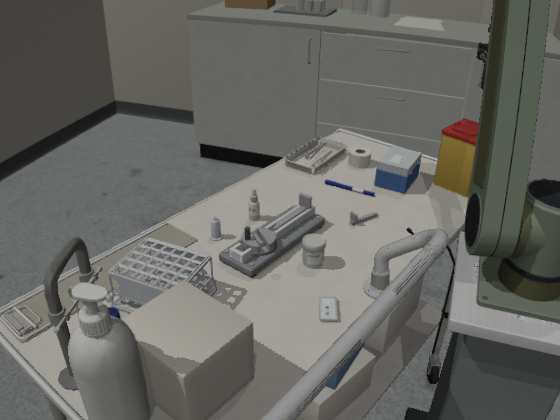

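The top view shows the unit at about (267,215), with the keeper left near (218,202), the disc at (242,209) and the bar tab near (318,226). A loose smaller bar lies at (342,285). Candidates for the tab are (318,226) in the channel and the small bar (335,278) on the worktop. By the description I take the one in the unit, and will check it in a close crop.

Run:
```python
import cv2
a=cv2.imread("pics/top0.png")[165:270,200:340]; cv2.imwrite("pics/c1.png",cv2.resize(a,None,fx=5.7,fy=5.7,interpolation=cv2.INTER_CUBIC))
a=cv2.imread("pics/side0.png")[180:280,205:335]; cv2.imwrite("pics/c2.png",cv2.resize(a,None,fx=6,fy=6,interpolation=cv2.INTER_CUBIC))
```

```text
(no output)
```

View pics/c1.png

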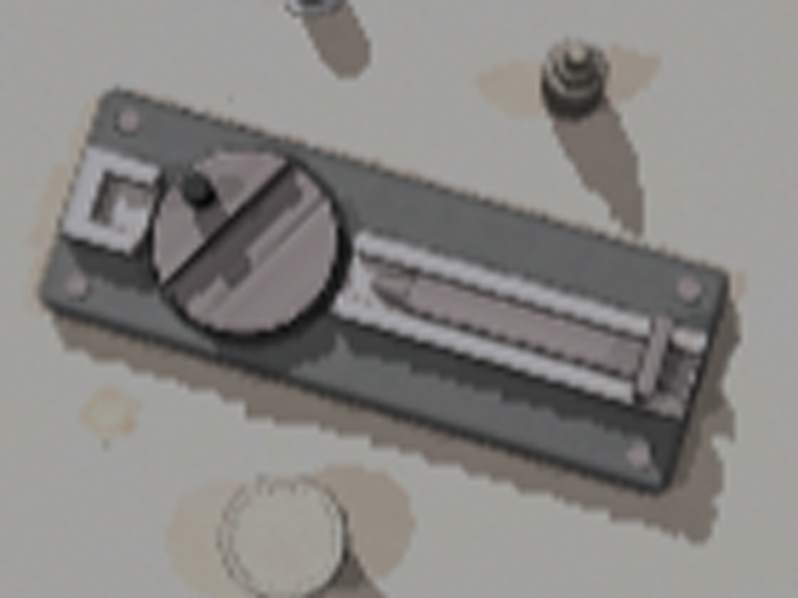

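View pics/c2.png

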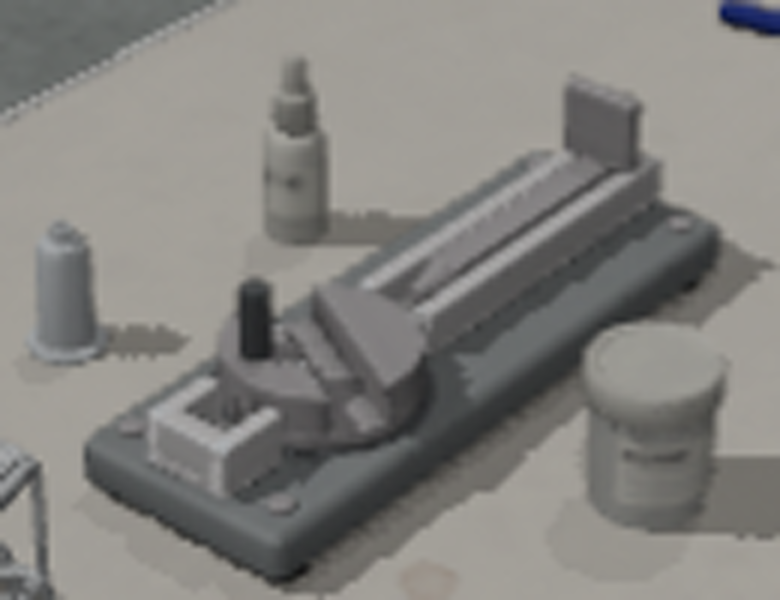

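The crops confirm it. The larger bar sits in the unit's channel, with the upright tab at crop 1 (655,357) and the nose at (368,285). The disc centre is at (247,243), the dark pin top at (202,187), the dropper at (575,75) and the cup at (290,540).

```bash
cat > h.py <<'E'
import numpy as np, cv2
from plant import *
def ray(p,uv,T=None):
    T=np.array(p['T']) if T is None else T
    K=np.array([[p['fx'],0,p['cx']],[0,p['fy'],p['cy']],[0,0,1]])
    s=cv2.undistortPoints(np.array([[uv]],float),K,np.array([p['k1'],0,0,0,0]))[0,0]
    return T[:3,3],T[:3,:3]@np.array([s[0],-s[1],-1])
def at(p,uv,z,T=None):
    o,d=ray(p,uv,T); return o+d*(z-o[2])/d[2]
def proj(p,X,T=None):
    T=np.array(p['T']) if T is None else T
    c=T[:3,:3].T@(np.array(X)-T[:3,3]); s=np.array([c[0],-c[1]])/-c[2]; s=s*(1+p['k1']*(s@s))
    return s*[p['fx'],p['fy']]+[p['cx'],p['cy']]
def unit(p,X): # pose (x,y,th) -> world of unit point
    c,s=np.cos(p[2]),np.sin(p[2]); return np.array([p[0]+c*X[0]-s*X[1],p[1]+s*X[0]+c*X[1],X[2]])
E
python3 - <<'E'
from h import *
from scipy.optimize import least_squares
p=camera_params("top"); f=lambda a:np.array(a)/5.7+[200,165]-.41
obs=[((247,243),(0,0,.0455)),((110,92),(75,-46,24)),((727,272),(-185,-46,24)),((668,490),(-185,46,24)),((45,305),(75,46,24))]
obs=[(f(a),np.array(b)*(1 if b[2]<1 else .001)) for a,b in obs]
r=least_squares(lambda q:np.concatenate([proj(p,unit(q,X))-a for a,X in obs]),[.45,.1,1.3])
print(r.x,r.fun.round(1)); q=r.x
c,s=np.cos(q[2]),np.sin(q[2]);R=np.array([[c,s],[-s,c]])
for n,a,z in[("pin",(202,187),.0735),("tab",(655,357),.0745),("nose",(368,285),.0375),("cup",(288,537),.058),("drop",(577,60),.075),("needle",(318,3),.05),("s1",(175,285),.0455),("s2",(285,172),.0455)]:
    w=at(p,f(a),z); u=R@(w[:2]-q[:2]); print(n,w.round(4),u.round(4),np.degrees(np.arctan2(u[1],u[0])).round(1), np.hypot(*u).round(4))
p=camera_params("wrist");print(p)
E
```

```text
[0.55124182 0.09827686 1.25932457] [ 0.1 -0.1 -0.8 -0.9  1.6 -0.3  0.6  0.8 -1.5  0.5]
pin [0.5689 0.113  0.0735] [ 0.0194 -0.0123] -32.3 0.023
tab [ 0.5    -0.0561  0.0745] [-0.1627  0.0015] 179.5 0.1627
nose [0.5344 0.0523 0.0375] [-0.0489  0.0019] 177.8 0.049
cup [0.4367 0.0838 0.058 ] [-0.0489  0.1046] 115.1 0.1154
drop [ 0.6138 -0.0301  0.075 ] [-0.103  -0.0989] -136.2 0.1428
needle [0.6439 0.0691 0.05  ] [ 0.0006 -0.0971] -89.6 0.0972
s1 [0.5353 0.1265 0.0455] [0.022  0.0238] 47.2 0.0324
s2 [0.5784 0.0833 0.0455] [-0.006  -0.0304] -101.1 0.031
{'fx': 323.7484499420783, 'fy': 323.7484499420783, 'cx': 276.67817706786286, 'cy': 207.19936811163257, 'k1': -0.04303441324932771, 'mount': array([[ 6.43587368e-04,  9.66404958e-01,  2.57023428e-01,
         7.23114407e-02],
       [ 9.99999789e-01, -6.44494016e-04, -8.07125628e-05,
         1.08763290e-04],
       [ 8.76490404e-05,  2.57023426e-01, -9.66405169e-01,
        -1.70967065e-01],
       [ 0.00000000e+00,  0.00000000e+00,  0.00000000e+00,
         1.00000000e+00]])}
```

Call:
drive_tool:
  commands:
    - {"z": -1.0, "jaw": 0}
    - {"z": -1.6, "jaw": 0}
    - {"x": 2, "y": -1.9, "z": -1.6, "az": -2, "jaw": 0}
    - {"x": 3, "y": -2.8, "z": -1.6, "az": -4, "jaw": 0}
    - {"x": 4, "y": -3.8, "z": -1.6, "az": -5, "jaw": 0}
  force: 30

```text
$.commands[0]: bad value
```

Call:
drive_tool:
  commands:
    - {"x": 0, "y": 0, "z": -0.9, "ax": 0, "ay": 0, "az": 0, "jaw": 0.0}
  force: 30

```text
time: 0.22
ee_pos: [0.1253, -0.5583, 0.2637]
tool_rot: [-0.006, 0.994, 0.11, -0.001]
ft_force: [-0.2, -1.6, -0.0]
finger_gap: 0.0836
grip_force: 0.0
```

Call:
drive_tool:
  commands:
    - {"x": 0, "y": 0, "z": -0.8, "ax": 0, "ay": 0, "az": 0, "jaw": 0.0}
    - {"x": 1, "y": -0.9, "z": -0.8, "ax": 0, "ay": 0, "az": -1.5, "jaw": 0.0}
    - {"x": 1.7, "y": -1.5, "z": -0.8, "ax": 0, "ay": 0, "az": -3, "jaw": 0.0}
    - {"x": 2.4, "y": -2.2, "z": -0.8, "ax": 0, "ay": 0, "az": -4.5, "jaw": 0.0}
    - {"x": 3.1, "y": -2.9, "z": -0.8, "ax": 0, "ay": 0, "az": -6, "jaw": 0.0}
  force: 30

```text
time: 0.85
ee_pos: [0.2674, -0.3527, 0.3156]
tool_rot: [-0.0, 0.91, 0.414, 0.0]
ft_force: [2.1, -0.6, -0.2]
finger_gap: 0.0343
grip_force: 0.0
```

Call:
drive_tool:
  commands:
    - {"x": 1, "y": -0.1, "z": 0, "ax": 0, "ay": 0, "az": -1, "jaw": 0.0}
    - {"x": 2, "y": -0.2, "z": 0, "ax": 0, "ay": 0, "az": -2, "jaw": 0.0}
    - {"x": 3, "y": -0.4, "z": 0, "ax": 0, "ay": 0, "az": -3, "jaw": 0.0}
    - {"x": 4, "y": -0.5, "z": 0, "ax": 0, "ay": 0, "az": -3.9, "jaw": 0.0}
    - {"x": 5, "y": -0.6, "z": 0, "ax": 0, "ay": 0, "az": -3.9, "jaw": 0.0}
  force: 30

```text
time: 1.48
ee_pos: [0.4385, -0.1038, 0.3158]
tool_rot: [0.0, 0.809, 0.588, -0.0]
ft_force: [1.2, -0.8, -0.6]
finger_gap: 0.0004
grip_force: 0.0
```

Call:
drive_tool:
  commands:
    - {"x": 1, "y": 0.3, "z": 0.3, "ax": 0, "ay": 0, "az": 0, "jaw": 0.0}
    - {"x": 1.8, "y": 0.5, "z": 0.9, "ax": 0, "ay": 0, "az": 0, "jaw": 0.0}
    - {"x": 2.5, "y": 0.7, "z": 1.6, "ax": 0, "ay": 0, "az": 0, "jaw": 0.0}
    - {"x": 2.8, "y": 0.75, "z": 2.4, "ax": 0, "ay": 0, "az": 0, "jaw": 0.0}
    - {"x": 2.8, "y": 0.75, "z": 2.6, "ax": 0, "ay": 0, "az": 0, "jaw": 0.0}
  force: 30

```text
time: 2.1
ee_pos: [0.5305, 0.0412, 0.1566]
tool_rot: [-0.002, 0.808, 0.589, -0.003]
ft_force: [0.1, -0.0, -0.4]
finger_gap: 0.0008
grip_force: 0.0
```

Run:
```python
from h import *
o=get_obs();print(o['time'],o['ee_pos'],o['tool_rot'],o['joint_positions'])
cv2.imwrite("pics/w1.png",camera("wrist")[:,:,::-1])
```

```text
2.1 [0.53051383 0.04116574 0.15657857] [-0.00188626  0.80808111  0.58906    -0.00311086] [ 5.59594982e-02  3.00621227e-01  1.74575238e+00 -2.35351693e-04
  1.10249216e+00  3.67062944e-01]
```

View pics/w1.png

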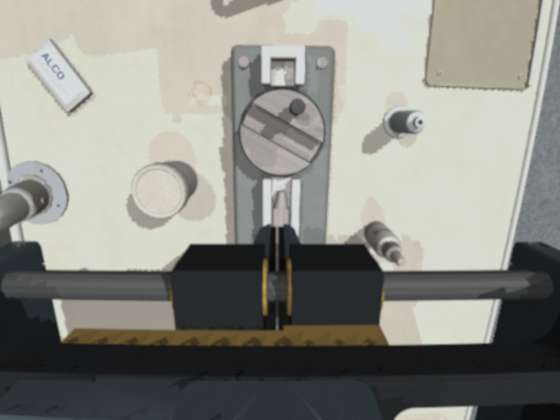

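The wrist view shows the disc centre at (283,132), the pin top at (297,106), the housing's front corners at (234,46) and (333,46), and the nose near (281,190). The fingertips show at (278,228).

```bash
cat >> h.py <<'E'
from scipy.spatial.transform import Rotation as Ro
def wristT(o):
    q=o['tool_rot'];M=np.eye(4);M[:3,:3]=Ro.from_quat([q[1],q[2],q[3],q[0]]).as_matrix();M[:3,3]=o['ee_pos']
    return M@np.array(camera_params('wrist')['mount'])
def tounit(q,w):
    c,s=np.cos(q[2]),np.sin(q[2]);return np.array([[c,s],[-s,c]])@(np.array(w)[:2]-q[:2])
E
python3 - <<'E'
from h import *
o=get_obs();T=wristT(o);p=camera_params('wrist');q=np.array([.55124,.09828,1.25932])
for n,a,z in[("disc",(283,132),.0455),("pin",(297,106),.0735),("cL",(234,46),.024),("cR",(333,46),.024),("nose",(281,190),.0375),("needle",(421,122),.052),("tcp",(278,228),.157)]:
    w=at(p,a,z,T);u=tounit(q,w);print(n,w.round(4),(u*1e3).round(1),np.degrees(np.arctan2(u[1],u[0])).round(1))
print(tounit(q,o['ee_pos']),2*np.arctan2(o['tool_rot'][2],o['tool_rot'][1]))
E
```

```text
disc [0.5545 0.0989 0.0455] [ 1.6 -2.9] -61.0
pin [0.5703 0.115  0.0735] [ 21.7 -13. ] -30.9
cL [0.5363 0.1809 0.024 ] [74.1 39.6] 28.1
cR [0.6178 0.1546 0.024 ] [ 74.1 -46.1] -31.9
nose [0.5371 0.0497 0.0375] [-50.5  -1.4] -178.4
needle [0.6663 0.0723 0.052 ] [  10.5 -117.4] -84.9
tcp [0.5359 0.0541 0.157 ] [-46.7   1. ] 178.7
[-0.06151505  0.00189684] 1.2586988306987341
```

Call:
drive_tool:
  commands:
    - {"x": 1.0, "y": 0.2, "z": 0, "ax": 0, "ay": 0, "az": 0, "jaw": 0.0}
    - {"x": 2.0, "y": 0.38, "z": 0, "ax": 0, "ay": 0, "az": 0, "jaw": 0.0}
    - {"x": 2.0, "y": 0.38, "z": 0.8, "ax": 0, "ay": 0, "az": 0, "jaw": 0.0}
    - {"x": 2.0, "y": 0.38, "z": 1.5, "ax": 0, "ay": 0, "az": 0, "jaw": 0.0}
    - {"x": 2.0, "y": 0.38, "z": 1.7, "ax": 0, "ay": 0, "az": 0, "jaw": 0.0}
  force: 30

```text
time: 2.78
ee_pos: [0.5905, 0.1462, 0.0574]
tool_rot: [-0.0, 0.809, 0.588, -0.001]
ft_force: [0.2, -0.5, -0.0]
finger_gap: 0.0005
grip_force: 0.0
```

Call:
drive_tool:
  commands:
    - {"x": 0, "y": 0, "z": 0, "ax": 0, "ay": 0, "az": 0, "jaw": 0.0}
    - {"x": 0, "y": 0, "z": 0, "ax": 0, "ay": 0, "az": 0, "jaw": 0.0}
  force: 30

```text
time: 3.02
ee_pos: [0.5928, 0.1473, 0.0604]
tool_rot: [0.001, 0.809, 0.588, 0.002]
ft_force: [0.1, -0.9, 0.3]
finger_gap: 0.0004
grip_force: 0.0
```

Run:
```python
from h import *
o=get_obs();q=np.array([.552,.099,1.2595]);print(o['ee_pos'],tounit(q,o['ee_pos']))
a=camera("top")[165:270,200:340,::-1];b=camera("side")[180:280,205:335,::-1]
f=lambda a,w:cv2.resize(a,(w,int(w*a.shape[0]/a.shape[1])),interpolation=cv2.INTER_CUBIC)
a=f(a,400);b=f(b,390);H=max(len(a),len(b));P=lambda i:np.pad(i,((0,H-len(i)),(0,0),(0,0)))
cv2.imwrite("pics/d1.png",np.hstack([P(a),P(b)]))
```

```text
[0.59284246 0.1473178  0.06041376] [ 0.05850527 -0.02408006]
```

View pics/d1.png

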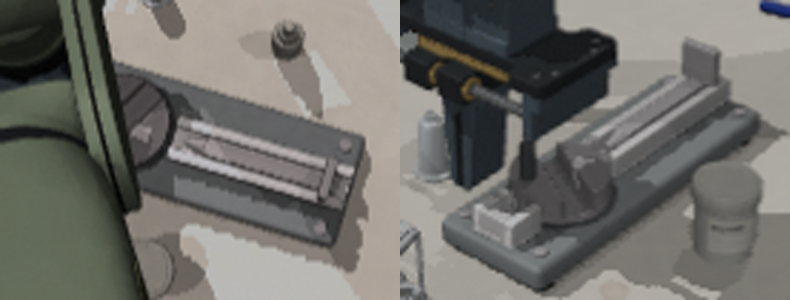

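Side half: the closed fingers end near (475,185), beyond the pin (527,160) and over the keeper (505,225). I'll check this against the projection of the TCP.

Run:
```python
from h import *
o=get_obs();q=np.array([.552,.099,1.2595]);p=camera_params("side")
g=lambda X:((proj(p,X)-[205,180])*3+[400,0]).round()
print(g(o['ee_pos']),[g(unit(q,(.0585+dx,-.024+dy,.058))) for dx in(-.016,.016) for dy in(-.0135,.0135)],g(unit(q,(.0207,-.0125,.0735))),g(unit(q,(.06,.0,.0445))))
```

```text
[476. 176.] [array([477., 161.]), array([507., 175.]), array([445., 181.]), array([475., 196.])] [525. 141.] [502. 209.]
```

Call:
drive_tool:
  commands:
    - {"x": -0.1, "y": -0.05, "z": 0.05, "ax": 0, "ay": 0, "az": 0, "jaw": 0.0}
    - {"x": -0.2, "y": -0.05, "z": 0.05, "ax": 0, "ay": 0, "az": 0, "jaw": 0.0}
    - {"x": -0.3, "y": -0.05, "z": 0.05, "ax": 0, "ay": 0, "az": 0, "jaw": 0.0}
    - {"x": -0.4, "y": -0.05, "z": 0.05, "ax": 0, "ay": 0, "az": 0, "jaw": 0.0}
    - {"x": -0.47, "y": -0.05, "z": 0.05, "ax": 0, "ay": 0, "az": 0, "jaw": 0.0}
  force: 30

```text
time: 3.75
ee_pos: [0.589, 0.1265, 0.0567]
tool_rot: [0.002, 0.809, 0.587, 0.012]
ft_force: [17.1, 12.2, -6.6]
finger_gap: 0.0003
grip_force: 8.6
```

The fingers met the pin at their edge and are jamming sideways. I back off and shift towards the robot.

Call:
drive_tool:
  commands:
    - {"x": 0.2, "y": 0, "z": 0, "ax": 0, "ay": 0, "az": 0, "jaw": 0.0}
    - {"x": 0.35, "y": -0.1, "z": 0, "ax": 0, "ay": 0, "az": 0, "jaw": 0.0}
    - {"x": 0.35, "y": -0.22, "z": 0, "ax": 0, "ay": 0, "az": 0, "jaw": 0.0}
    - {"x": 0.35, "y": -0.22, "z": 0, "ax": 0, "ay": 0, "az": 0, "jaw": 0.0}
  force: 30

```text
time: 4.25
ee_pos: [0.5722, 0.1455, 0.0548]
tool_rot: [-0.0, 0.809, 0.588, -0.001]
ft_force: [-0.2, -1.2, 0.0]
finger_gap: 0.0006
grip_force: 0.0
```

Run:
```python
from h import *
o=get_obs();q=np.array([.552,.099,1.2595]);print(o['time'],o['ee_pos'],tounit(q,o['ee_pos']),o['ft_force'])
a=camera("side")[180:280,205:335,::-1];b=camera("wrist")[60:420,130:430,::-1]
cv2.imwrite("pics/d2.png",np.hstack([cv2.resize(a,(468,360),interpolation=cv2.INTER_CUBIC),b]))
```

```text
4.25 [0.57215301 0.14550433 0.05475421] [ 0.05044193 -0.00494045] [-0.17977659 -1.22496626  0.01564698]
```

View pics/d2.png

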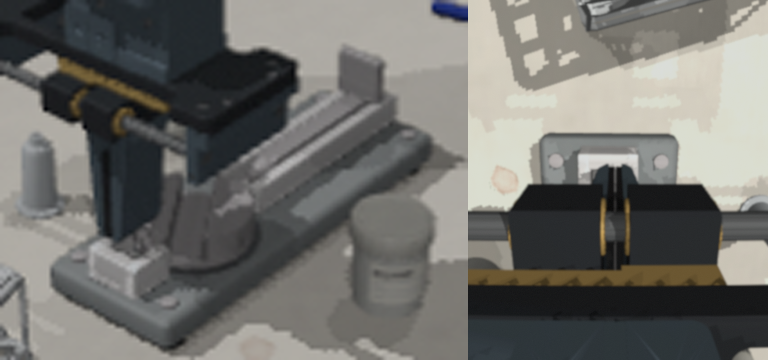

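Call:
drive_tool:
  commands:
    - {"x": 0, "y": 0, "z": -0.8, "ax": 0, "ay": 0, "az": 0, "jaw": 0.0}
    - {"x": -0.4, "y": 0, "z": -1.7, "ax": 0, "ay": 0, "az": 0, "jaw": 0.0}
    - {"x": -1.3, "y": 0, "z": -1.7, "ax": 0, "ay": 0, "az": 0, "jaw": 0.0}
    - {"x": -1.85, "y": 0, "z": -1.7, "ax": 0, "ay": 0, "az": 0, "jaw": 0.0}
    - {"x": -1.85, "y": 0, "z": -1.7, "ax": 0, "ay": 0, "az": 0, "jaw": 0.0}
  force: 30

```text
time: 4.97
ee_pos: [0.5386, 0.038, 0.1573]
tool_rot: [0.0, 0.81, 0.587, -0.0]
ft_force: [2.1, 0.2, -0.5]
finger_gap: 0.0006
grip_force: 0.0
```

Call:
drive_tool:
  commands:
    - {"x": 0, "y": 0, "z": 0, "ax": 0, "ay": 0, "az": 0, "jaw": 0.0}
  force: 30

```text
time: 5.1
ee_pos: [0.5397, 0.0402, 0.157]
tool_rot: [0.0, 0.809, 0.588, 0.0]
ft_force: [0.2, 0.4, 0.5]
finger_gap: 0.0007
grip_force: 0.0
```

```bash
cat > look.py <<'E'
from h import *
import sys
# angle of the dark pin top round the disc, from the wrist view
o=get_obs();T=wristT(o);im=camera("wrist");p=camera_params('wrist');q=np.array([.552,.099,1.2595])
g=cv2.GaussianBlur(cv2.cvtColor(im,cv2.COLOR_RGB2GRAY),(5,5),1.2)
print(o['time'],o['ee_pos'],tounit(q,o['ee_pos'])*1e3)
r=[]
for a in range(-120,121,4):
    v=[g[tuple(proj(p,unit(q,(R*np.cos(np.radians(a)),R*np.sin(np.radians(a)),.0735)),T)[::-1].round().astype(int))] for R in(.021,.024,.027)]
    r.append((np.mean(v).round(),a))
print(sorted(r)[:6])
x,y=proj(p,unit(q,(0,0,.0455)),T).round().astype(int);print(x,y)
c=im[max(y-65,0):y+65,max(x-70,0):x+70,::-1];cv2.imwrite(f"pics/{sys.argv[1]}.png",cv2.resize(c,None,fx=4,fy=4,interpolation=cv2.INTER_CUBIC))
E
python3 look.py l1
```

```text
5.1 [0.53965148 0.04023247 0.1570352 ] [-59.72526335  -6.2450637 ]
[(np.float64(79.0), -64), (np.float64(80.0), -60), (np.float64(85.0), -56), (np.float64(86.0), -52), (np.float64(88.0), -48), (np.float64(98.0), -68)]
269 137
```

View pics/l1.png

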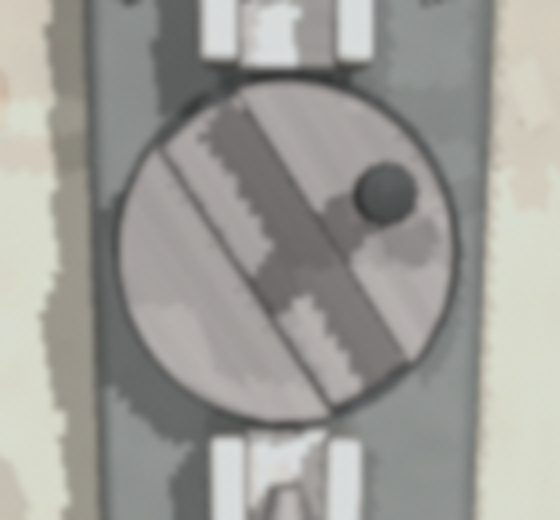

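The crop shows the disc has turned the right way. The slot runs from (200,125) to (370,385), about 33° off the line, and the pin is at (386,193), so the earlier push worked. I carry on the push to about x = 25 mm.

Call:
drive_tool:
  commands:
    - {"x": 0.9, "y": 0.2, "z": 0, "ax": 0, "ay": 0, "az": 0, "jaw": 0.0}
    - {"x": 1.83, "y": 0.23, "z": 0, "ax": 0, "ay": 0, "az": 0, "jaw": 0.0}
    - {"x": 1.83, "y": 0.23, "z": 0.8, "ax": 0, "ay": 0, "az": 0, "jaw": 0.0}
    - {"x": 1.83, "y": 0.23, "z": 1.5, "ax": 0, "ay": 0, "az": 0, "jaw": 0.0}
    - {"x": 1.83, "y": 0.23, "z": 1.7, "ax": 0, "ay": 0, "az": 0, "jaw": 0.0}
  force: 30

```text
time: 5.78
ee_pos: [0.5845, 0.1411, 0.0519]
tool_rot: [-0.001, 0.808, 0.589, -0.003]
ft_force: [0.2, -0.6, -0.6]
finger_gap: 0.0004
grip_force: 0.0
```

Call:
drive_tool:
  commands:
    - {"x": -0.1, "y": 0, "z": 0, "ax": 0, "ay": 0, "az": 0, "jaw": 0.0}
    - {"x": -0.15, "y": 0, "z": 0, "ax": 0, "ay": 0, "az": 0, "jaw": 0.0}
    - {"x": -0.2, "y": 0, "z": 0, "ax": 0, "ay": 0, "az": 0, "jaw": 0.0}
    - {"x": -0.25, "y": 0, "z": 0, "ax": 0, "ay": 0, "az": 0, "jaw": 0.0}
    - {"x": -0.3, "y": 0, "z": 0, "ax": 0, "ay": 0, "az": 0, "jaw": 0.0}
  force: 30

```text
time: 6.4
ee_pos: [0.5834, 0.1242, 0.0563]
tool_rot: [0.001, 0.809, 0.588, 0.004]
ft_force: [6.2, 5.4, -0.3]
finger_gap: 0.0004
grip_force: 3.3
```

Run:
```python
from h import *
o=get_obs();q=np.array([.552,.099,1.2595]);print(o['time'],o['ee_pos'],tounit(q,o['ee_pos']),o['ft_force'])
```

```text
6.4 [0.5833961  0.12419494 0.05633449] [ 0.0336004  -0.02217008] [ 6.24126383  5.36931242 -0.31545073]
```

Call:
drive_tool:
  commands:
    - {"x": -0.04, "y": 0.01, "z": 0, "ax": 0, "ay": 0, "az": 0, "jaw": 0.0}
    - {"x": -0.08, "y": 0.01, "z": 0, "ax": 0, "ay": 0, "az": 0, "jaw": 0.0}
    - {"x": -0.11, "y": 0.01, "z": 0, "ax": 0, "ay": 0, "az": 0, "jaw": 0.0}
    - {"x": -0.14, "y": 0.01, "z": 0, "ax": 0, "ay": 0, "az": 0, "jaw": 0.0}
    - {"x": -0.14, "y": 0.01, "z": 0, "ax": 0, "ay": 0, "az": 0, "jaw": 0.0}
  force: 30

```text
time: 7.02
ee_pos: [0.5828, 0.1155, 0.0565]
tool_rot: [0.002, 0.809, 0.588, 0.004]
ft_force: [6.3, 1.9, 0.0]
finger_gap: 0.0002
grip_force: 3.0
```

Run:
```python
from h import *
o=get_obs();q=np.array([.552,.099,1.2595]);print(o['time'],o['ee_pos'],tounit(q,o['ee_pos']),o['ft_force'])
```

```text
7.025 [0.58284784 0.11547058 0.05645423] [ 0.02512744 -0.02432039] [6.31841139 1.94231671 0.04382012]
```

Call:
drive_tool:
  commands:
    - {"x": 0.2, "y": 0, "z": 0, "ax": 0, "ay": 0, "az": 0, "jaw": 0.0}
    - {"x": 0.4, "y": 0, "z": -0.8, "ax": 0, "ay": 0, "az": 0, "jaw": 0.0}
    - {"x": 0, "y": 0, "z": -1.7, "ax": 0, "ay": 0, "az": 0, "jaw": 0.0}
    - {"x": -0.9, "y": -0.2, "z": -1.7, "ax": 0, "ay": 0, "az": 0, "jaw": 0.0}
    - {"x": -1.4, "y": -0.3, "z": -1.7, "ax": 0, "ay": 0, "az": 0, "jaw": 0.0}
  force: 30

```text
time: 7.65
ee_pos: [0.5339, 0.0394, 0.1575]
tool_rot: [-0.0, 0.809, 0.588, -0.001]
ft_force: [0.8, 0.4, -0.7]
finger_gap: 0.0004
grip_force: 0.0
```

Call:
drive_tool:
  commands:
    - {"x": 0, "y": 0, "z": 0, "ax": 0, "ay": 0, "az": 0, "jaw": 0.0}
    - {"x": 0, "y": 0, "z": 0, "ax": 0, "ay": 0, "az": 0, "jaw": 0.0}
  force: 30

```text
time: 7.9
ee_pos: [0.536, 0.0412, 0.1569]
tool_rot: [-0.0, 0.809, 0.588, 0.0]
ft_force: [0.9, 0.7, -0.1]
finger_gap: 0.0004
grip_force: 0.0
```

```bash
python3 look.py l2
```

```text
7.9 [0.53598264 0.04120612 0.15690796] [-59.92215595  -2.45432956]
[(np.float64(80.0), -84), (np.float64(82.0), -80), (np.float64(83.0), -88), (np.float64(84.0), -76), (np.float64(88.0), -72), (np.float64(89.0), -92)]
274 136
```

View pics/l2.png

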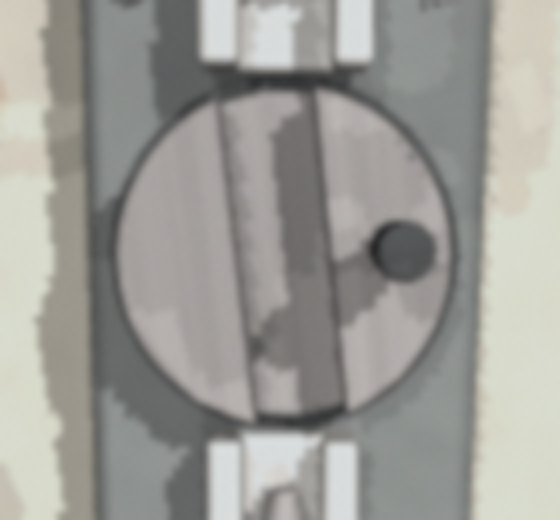

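Slot edges (218,100)-(255,412) and (315,95)-(345,408) give about 6° (0.1 rad) still to go. That means about 2.5 mm more push at the pin.

Call:
drive_tool:
  commands:
    - {"x": 0.9, "y": 0.2, "z": 0, "ax": 0, "ay": 0, "az": 0, "jaw": 0.0}
    - {"x": 1.8, "y": 0.3, "z": 0, "ax": 0, "ay": 0, "az": 0, "jaw": 0.0}
    - {"x": 1.8, "y": 0.3, "z": 0.8, "ax": 0, "ay": 0, "az": 0, "jaw": 0.0}
    - {"x": 1.8, "y": 0.3, "z": 1.5, "ax": 0, "ay": 0, "az": 0, "jaw": 0.0}
    - {"x": 1.8, "y": 0.3, "z": 1.7, "ax": 0, "ay": 0, "az": 0, "jaw": 0.0}
  force: 30

```text
time: 8.57
ee_pos: [0.5844, 0.1386, 0.0518]
tool_rot: [-0.001, 0.808, 0.589, -0.003]
ft_force: [1.3, 0.6, 0.6]
finger_gap: 0.0004
grip_force: 0.0
```

Call:
drive_tool:
  commands:
    - {"x": -0.2, "y": 0, "z": 0, "ax": 0, "ay": 0, "az": 0, "jaw": 0.0}
    - {"x": -0.36, "y": 0, "z": 0, "ax": 0, "ay": 0, "az": 0, "jaw": 0.0}
    - {"x": -0.4, "y": 0, "z": 0, "ax": 0, "ay": 0, "az": 0, "jaw": 0.0}
    - {"x": -0.44, "y": 0, "z": 0, "ax": 0, "ay": 0, "az": 0, "jaw": 0.0}
    - {"x": -0.44, "y": 0, "z": 0, "ax": 0, "ay": 0, "az": 0, "jaw": 0.0}
  force: 30

```text
time: 9.2
ee_pos: [0.5793, 0.1126, 0.0561]
tool_rot: [0.001, 0.809, 0.588, 0.001]
ft_force: [2.5, 1.9, 0.5]
finger_gap: 0.0003
grip_force: 1.4
```

Run:
```python
from h import *
o=get_obs();q=np.array([.552,.099,1.2595]);print(o['time'],o['ee_pos'],tounit(q,o['ee_pos']),o['ft_force'])
```

```text
9.2 [0.57929036 0.11263329 0.05611286] [ 0.02133688 -0.02180293] [2.5273191  1.92960507 0.46930401]
```

Call:
drive_tool:
  commands:
    - {"x": 0.2, "y": 0, "z": 0, "ax": 0, "ay": 0, "az": 0, "jaw": 0.0}
    - {"x": 0.4, "y": 0, "z": -0.8, "ax": 0, "ay": 0, "az": 0, "jaw": 0.0}
    - {"x": 0, "y": 0, "z": -1.7, "ax": 0, "ay": 0, "az": 0, "jaw": 0.0}
    - {"x": -0.9, "y": -0.2, "z": -1.7, "ax": 0, "ay": 0, "az": 0, "jaw": 0.0}
    - {"x": -1.36, "y": -0.33, "z": -1.7, "ax": 0, "ay": 0, "az": 0, "jaw": 0.0}
  force: 30

```text
time: 9.82
ee_pos: [0.5318, 0.0401, 0.1571]
tool_rot: [-0.0, 0.809, 0.588, -0.001]
ft_force: [0.2, 0.0, 0.4]
finger_gap: 0.0007
grip_force: 0.0
```

Call:
drive_tool:
  commands:
    - {"x": 0, "y": 0, "z": 0, "ax": 0, "ay": 0, "az": 0, "jaw": 0.0}
    - {"x": 0, "y": 0, "z": 0, "ax": 0, "ay": 0, "az": 0, "jaw": 0.0}
  force: 30

```text
time: 10.07
ee_pos: [0.5341, 0.0419, 0.1567]
tool_rot: [-0.0, 0.809, 0.588, -0.0]
ft_force: [0.3, -0.3, -0.6]
finger_gap: 0.0003
grip_force: 0.0
```

```bash
python3 look.py l3
python3 - <<'E'
import cv2,numpy as np
for n in("l2","l3"):
    g=cv2.imread(f"pics/{n}.png",0)
    L=cv2.createLineSegmentDetector().detect(g)[0][:,0]
    for a,b,c,d in L:
        if np.hypot(c-a,d-b)>120 and abs(c-a)<abs(d-b)*.3: print(n,[int(i) for i in(a,b,c,d)],np.degrees(np.arctan((c-a)/(d-b))).round(1))
E
```

```text
10.075 [0.53411219 0.04185768 0.15670421] [-59.8748167   -0.47421846]
[(np.float64(85.0), -100), (np.float64(86.0), -104), (np.float64(87.0), -88), (np.float64(88.0), -96), (np.float64(89.0), -92), (np.float64(90.0), -84)]
276 136
l2 [493, 0, 471, 518] -2.4
l2 [316, 94, 332, 256] 5.7
l2 [88, 294, 82, 141] 2.0
l2 [241, 331, 214, 107] 6.9
l2 [92, 518, 90, 383] 1.2
l3 [495, 0, 472, 518] -2.6
l3 [352, 106, 331, 290] -6.6
l3 [93, 518, 88, 293] 1.2
l3 [221, 392, 249, 95] -5.4
```

The edges now read −6°, a slight overshoot. I nudge the pin back from the other side by about 2.5 mm.

Call:
drive_tool:
  commands:
    - {"x": 0.2, "y": 0.36, "z": 0, "ax": 0, "ay": 0, "az": 0, "jaw": 0.0}
    - {"x": 0.2, "y": 0.36, "z": 0.8, "ax": 0, "ay": 0, "az": 0, "jaw": 0.0}
    - {"x": 0.2, "y": 0.36, "z": 1.6, "ax": 0, "ay": 0, "az": 0, "jaw": 0.0}
    - {"x": 0.2, "y": 0.36, "z": 1.7, "ax": 0, "ay": 0, "az": 0, "jaw": 0.0}
    - {"x": 0.4, "y": 0.36, "z": 1.7, "ax": 0, "ay": 0, "az": 0, "jaw": 0.0}
  force: 30

```text
time: 10.75
ee_pos: [0.5628, 0.0579, 0.0555]
tool_rot: [0.0, 0.809, 0.588, 0.0]
ft_force: [0.6, -0.2, 0.5]
finger_gap: 0.0003
grip_force: 0.0
```

Call:
drive_tool:
  commands:
    - {"x": 0.1, "y": 0, "z": 0, "ax": 0, "ay": 0, "az": 0, "jaw": 0.0}
    - {"x": 0.15, "y": 0, "z": 0, "ax": 0, "ay": 0, "az": 0, "jaw": 0.0}
    - {"x": 0.18, "y": 0, "z": 0, "ax": 0, "ay": 0, "az": 0, "jaw": 0.0}
    - {"x": 0.2, "y": 0, "z": 0, "ax": 0, "ay": 0, "az": 0, "jaw": 0.0}
    - {"x": 0.2, "y": 0, "z": 0, "ax": 0, "ay": 0, "az": 0, "jaw": 0.0}
  force: 30

```text
time: 11.38
ee_pos: [0.5658, 0.0683, 0.0552]
tool_rot: [0.0, 0.809, 0.588, 0.0]
ft_force: [0.7, -1.5, 1.2]
finger_gap: 0.0006
grip_force: 0.8
```

Run:
```python
from h import *
o=get_obs();q=np.array([.552,.099,1.2595]);print(o['time'],o['ee_pos'],tounit(q,o['ee_pos']),o['ft_force'])
```

```text
11.375 [0.56584572 0.06833715 0.0552349 ] [-0.02494827 -0.02257207] [ 0.67278567 -1.51850257  1.17538115]
```

Call:
drive_tool:
  commands:
    - {"x": 0.02, "y": 0, "z": 0, "ax": 0, "ay": 0, "az": 0, "jaw": 0.0}
    - {"x": 0.03, "y": 0, "z": 0, "ax": 0, "ay": 0, "az": 0, "jaw": 0.0}
    - {"x": 0.04, "y": 0, "z": 0, "ax": 0, "ay": 0, "az": 0, "jaw": 0.0}
    - {"x": 0.05, "y": 0, "z": 0, "ax": 0, "ay": 0, "az": 0, "jaw": 0.0}
    - {"x": 0.05, "y": 0, "z": 0, "ax": 0, "ay": 0, "az": 0, "jaw": 0.0}
  force: 30

```text
time: 12.0
ee_pos: [0.5674, 0.0715, 0.0551]
tool_rot: [0.001, 0.809, 0.588, 0.001]
ft_force: [3.1, -4.1, 1.2]
finger_gap: 0.0004
grip_force: 1.9
```

Run:
```python
from h import *
o=get_obs();q=np.array([.552,.099,1.2595]);print(o['time'],o['ee_pos'],tounit(q,o['ee_pos']),o['ft_force'])
```

```text
12.0 [0.5673671  0.07152024 0.05511779] [-0.02145218 -0.02304537] [ 3.0582842  -4.06101247  1.23882277]
```

Call:
drive_tool:
  commands:
    - {"x": -0.2, "y": 0, "z": 0, "ax": 0, "ay": 0, "az": 0, "jaw": 0.0}
    - {"x": -0.4, "y": 0, "z": -0.8, "ax": 0, "ay": 0, "az": 0, "jaw": 0.0}
    - {"x": -0.64, "y": -0.36, "z": -1.7, "ax": 0, "ay": 0, "az": 0, "jaw": 0.0}
    - {"x": -0.64, "y": -0.36, "z": -1.7, "ax": 0, "ay": 0, "az": 0, "jaw": 0.0}
    - {"x": -0.64, "y": -0.36, "z": -1.7, "ax": 0, "ay": 0, "az": 0, "jaw": 0.0}
  force: 30

```text
time: 12.62
ee_pos: [0.5329, 0.0418, 0.1561]
tool_rot: [-0.001, 0.809, 0.588, -0.001]
ft_force: [-0.0, 0.3, -0.6]
finger_gap: 0.0006
grip_force: 0.0
```

```bash
python3 look.py l4
python3 - <<'E'
import cv2,numpy as np
for n in("l4",):
    g=cv2.imread(f"pics/{n}.png",0)
    L=cv2.createLineSegmentDetector().detect(g)[0][:,0]
    for a,b,c,d in L:
        if np.hypot(c-a,d-b)>100 and abs(c-a)<abs(d-b)*.3: print(n,[int(i) for i in(a,b,c,d)],np.degrees(np.arctan((c-a)/(d-b))).round(1))
E
```

```text
12.625 [0.53289507 0.04176293 0.15610511] [-60.33780937   0.65538714]
[(np.float64(84.0), -88), (np.float64(84.0), -84), (np.float64(84.0), -80), (np.float64(85.0), -92), (np.float64(87.0), -96), (np.float64(88.0), -76)]
278 136
l4 [329, 94, 332, 264] 1.0
l4 [493, 0, 469, 518] -2.6
l4 [87, 356, 83, 191] 1.4
l4 [88, 479, 87, 356] 0.4
l4 [237, 394, 226, 99] 2.2
```

The slot is now within about 2° of line. Next I go behind the tab.

Call:
drive_tool:
  commands:
    - {"x": -1.0, "y": 0, "z": 0, "ax": 0, "ay": 0, "az": 0, "jaw": 0.0}
    - {"x": -2.0, "y": 0.02, "z": 0, "ax": 0, "ay": 0, "az": 0, "jaw": 0.0}
    - {"x": -2.38, "y": 0.02, "z": 0.1, "ax": 0, "ay": 0, "az": 0, "jaw": 0.0}
    - {"x": -2.38, "y": 0.02, "z": 0.9, "ax": 0, "ay": 0, "az": 0, "jaw": 0.0}
    - {"x": -2.38, "y": 0.02, "z": 1.7, "ax": 0, "ay": 0, "az": 0, "jaw": 0.0}
  force: 30

```text
time: 13.3
ee_pos: [0.4905, -0.0947, 0.0524]
tool_rot: [-0.001, 0.809, 0.588, -0.001]
ft_force: [0.9, -0.5, -0.5]
finger_gap: 0.0004
grip_force: 0.0
```

Call:
drive_tool:
  commands:
    - {"x": 0, "y": 0, "z": 0, "ax": 0, "ay": 0, "az": 0, "jaw": 0.0}
    - {"x": 0.1, "y": 0, "z": 0, "ax": 0, "ay": 0, "az": 0, "jaw": 0.0}
    - {"x": 0.25, "y": 0, "z": 0, "ax": 0, "ay": 0, "az": 0, "jaw": 0.0}
    - {"x": 0.4, "y": 0, "z": 0, "ax": 0, "ay": 0, "az": 0, "jaw": 0.0}
    - {"x": 0.55, "y": 0, "z": 0, "ax": 0, "ay": 0, "az": 0, "jaw": 0.0}
  force: 30

```text
time: 13.92
ee_pos: [0.5022, -0.0627, 0.0559]
tool_rot: [0.001, 0.809, 0.588, 0.0]
ft_force: [-0.1, -3.2, 1.7]
finger_gap: 0.0002
grip_force: 1.1
```

Run:
```python
from h import *
o=get_obs();q=np.array([.552,.099,1.2595]);print(o['time'],o['ee_pos'],tounit(q,o['ee_pos']),o['ft_force'])
```

```text
13.925 [ 0.50223038 -0.06271046  0.05591808] [-0.16918231 -0.00215321] [-0.10682146 -3.19395309  1.69282659]
```

Call:
drive_tool:
  commands:
    - {"x": 0.12, "y": 0, "z": 0, "ax": 0, "ay": 0, "az": 0, "jaw": 0.0}
    - {"x": 0.24, "y": 0, "z": 0, "ax": 0, "ay": 0, "az": 0, "jaw": 0.0}
    - {"x": 0.36, "y": 0, "z": 0, "ax": 0, "ay": 0, "az": 0, "jaw": 0.0}
    - {"x": 0.48, "y": 0, "z": 0, "ax": 0, "ay": 0, "az": 0, "jaw": 0.0}
    - {"x": 0.6, "y": 0, "z": 0, "ax": 0, "ay": 0, "az": 0, "jaw": 0.0}
  force: 30

```text
time: 14.55
ee_pos: [0.5127, -0.0285, 0.0549]
tool_rot: [0.0, 0.809, 0.588, -0.0]
ft_force: [-1.2, -3.1, 2.8]
finger_gap: 0.0006
grip_force: 1.3
```

Call:
drive_tool:
  commands:
    - {"x": 0.12, "y": 0, "z": 0, "ax": 0, "ay": 0, "az": 0, "jaw": 0.0}
    - {"x": 0.24, "y": 0, "z": 0, "ax": 0, "ay": 0, "az": 0, "jaw": 0.0}
    - {"x": 0.36, "y": 0, "z": 0, "ax": 0, "ay": 0, "az": 0, "jaw": 0.0}
    - {"x": 0.48, "y": 0, "z": 0, "ax": 0, "ay": 0, "az": 0, "jaw": 0.0}
    - {"x": 0.6, "y": 0, "z": 0, "ax": 0, "ay": 0, "az": 0, "jaw": 0.0}
  force: 30

```text
time: 15.18
ee_pos: [0.5239, 0.0057, 0.055]
tool_rot: [0.0, 0.809, 0.588, -0.0]
ft_force: [-0.1, -3.9, 1.8]
finger_gap: 0.0005
grip_force: 1.4
```

Run:
```python
from h import *
o=get_obs();q=np.array([.552,.099,1.2595]);print(o['time'],o['ee_pos'],tounit(q,o['ee_pos']),o['ft_force'])
```

```text
15.175 [0.52385624 0.00574201 0.05496338] [-0.097396   -0.00177317] [-0.115259  -3.9254535  1.8352218]
```

Moving freely. The remaining ~25 mm I take slowly, watching the force.

Call:
drive_tool:
  commands:
    - {"x": 0.09, "y": 0, "z": 0, "ax": 0, "ay": 0, "az": 0, "jaw": 0.0}
    - {"x": 0.18, "y": 0, "z": 0, "ax": 0, "ay": 0, "az": 0, "jaw": 0.0}
    - {"x": 0.25, "y": 0, "z": 0, "ax": 0, "ay": 0, "az": 0, "jaw": 0.0}
    - {"x": 0.31, "y": 0, "z": 0, "ax": 0, "ay": 0, "az": 0, "jaw": 0.0}
    - {"x": 0.35, "y": 0, "z": 0, "ax": 0, "ay": 0, "az": 0, "jaw": 0.0}
  force: 30

```text
time: 15.8
ee_pos: [0.5303, 0.0255, 0.0549]
tool_rot: [0.0, 0.809, 0.588, 0.0]
ft_force: [0.4, -2.5, 0.5]
finger_gap: 0.0004
grip_force: 1.2
```

Call:
drive_tool:
  commands:
    - {"x": 0.03, "y": 0, "z": 0, "ax": 0, "ay": 0, "az": 0, "jaw": 0.0}
    - {"x": 0.05, "y": 0, "z": 0, "ax": 0, "ay": 0, "az": 0, "jaw": 0.0}
    - {"x": 0.05, "y": 0, "z": 0, "ax": 0, "ay": 0, "az": 0, "jaw": 0.0}
  force: 30

```text
time: 16.18
ee_pos: [0.531, 0.0284, 0.0549]
tool_rot: [-0.0, 0.809, 0.588, -0.0]
ft_force: [-0.1, -1.3, 0.6]
finger_gap: 0.0004
grip_force: 0.5
```

Run:
```python
from h import *
o=get_obs();q=np.array([.552,.099,1.2595]);print(o['time'],o['ee_pos'],tounit(q,o['ee_pos']),o['ft_force'])
```

```text
16.175 [0.53097688 0.02838268 0.0548597 ] [-0.07366249 -0.0016169 ] [-0.14044618 -1.30319668  0.62341759]
```

Call:
drive_tool:
  commands:
    - {"x": 0.02, "y": 0, "z": 0, "ax": 0, "ay": 0, "az": 0, "jaw": 0.0}
    - {"x": 0.04, "y": 0, "z": 0, "ax": 0, "ay": 0, "az": 0, "jaw": 0.0}
    - {"x": 0.06, "y": 0, "z": 0, "ax": 0, "ay": 0, "az": 0, "jaw": 0.0}
  force: 30

```text
time: 16.55
ee_pos: [0.5313, 0.0295, 0.0549]
tool_rot: [0.001, 0.808, 0.589, -0.002]
ft_force: [-1.8, -11.8, 3.0]
finger_gap: 0.001
grip_force: 6.2
```

Call:
drive_tool:
  commands:
    - {"x": 0.02, "y": 0, "z": 0, "ax": 0, "ay": 0, "az": 0, "jaw": 0.0}
    - {"x": 0.04, "y": 0, "z": 0, "ax": 0, "ay": 0, "az": 0, "jaw": 0.0}
  force: 30

```text
time: 16.8
ee_pos: [0.5312, 0.0297, 0.055]
tool_rot: [0.002, 0.808, 0.589, -0.004]
ft_force: [-3.3, -19.5, 4.6]
finger_gap: 0.0004
grip_force: 10.0
```

The force rises sharply at x ≈ −72 mm, where home was predicted, so the bar is at the stop. I draw back and up, then check.

Call:
drive_tool:
  commands:
    - {"x": -0.3, "y": 0, "z": 0, "ax": 0, "ay": 0, "az": 0, "jaw": 0.0}
    - {"x": -0.6, "y": 0, "z": -0.5, "ax": 0, "ay": 0, "az": 0, "jaw": 0.0}
    - {"x": -0.9, "y": 0, "z": -1.4, "ax": 0, "ay": 0, "az": 0, "jaw": 0.0}
    - {"x": -1.4, "y": 0, "z": -2.2, "ax": 0, "ay": 0, "az": 0, "jaw": 0.0}
    - {"x": -1.6, "y": -0.2, "z": -2.6, "ax": 0, "ay": 0, "az": 0, "jaw": 0.0}
  force: 30

```text
time: 17.42
ee_pos: [0.4927, -0.0546, 0.2136]
tool_rot: [0.001, 0.809, 0.588, 0.002]
ft_force: [-0.1, 0.2, 0.3]
finger_gap: 0.0008
grip_force: 0.0
```

Call:
drive_tool:
  commands:
    - {"x": -0.8, "y": -0.3, "z": 0, "ax": 0, "ay": 0, "az": 0, "jaw": 0.0}
    - {"x": -1.6, "y": -0.6, "z": 0, "ax": 0, "ay": 0, "az": 0, "jaw": 0.0}
    - {"x": -2.4, "y": -0.9, "z": 0, "ax": 0, "ay": 0, "az": 0, "jaw": 0.0}
    - {"x": -2.4, "y": -0.9, "z": 0, "ax": 0, "ay": 0, "az": 0, "jaw": 0.0}
    - {"x": -2.4, "y": -0.9, "z": 0, "ax": 0, "ay": 0, "az": 0, "jaw": 0.0}
  force: 30

```text
time: 18.05
ee_pos: [0.3964, -0.1736, 0.2109]
tool_rot: [-0.0, 0.809, 0.588, 0.001]
ft_force: [-0.4, 0.4, 0.8]
finger_gap: 0.0003
grip_force: 0.0
```

Run:
```python
from h import *
a=camera("top")[165:270,200:340,::-1];b=camera("side")[180:280,205:335,::-1]
cv2.imwrite("pics/f.png",np.hstack([cv2.resize(a,(400,300),interpolation=cv2.INTER_CUBIC),cv2.resize(b,(390,300),interpolation=cv2.INTER_CUBIC)]))
```

```text
(no output)
```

View pics/f.png

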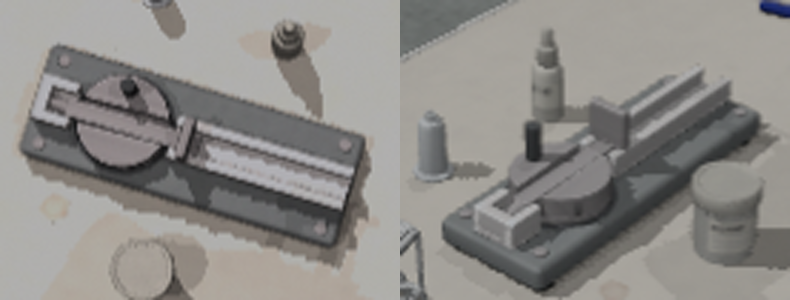

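The bar lies through the disc with its nose in the keeper at (55,105). The tab is at (185,135) by the disc, and the bystanders are unmoved.

```bash
python3 -c "
from plant import *
print(job_done())"
```

```text
the job is handed in; nothing more can be done
None
```

The job is handed in at about 18 s of 53: the slot is in line, the bar is pushed through the disc against the keeper's stop (about 20 N), the arm is drawn back clear, and the final pictures show the bystanders unmoved; `job_done()` returned no verdict.

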